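Locate a heat sink against two dowels and an end stop under a light bar

TASK

Take the middle-length heat sink (140 mm) of the three on the bench mat and set it down flat, fins up, on the steel fixture's bed, clear in front of the light bar. Then push it in under the bar until one long side rests against both dowel pins and one end rests against the end stop, fully home on all three, and let go of it. Do not bump the light bar, and leave the other heat sinks and everything else on the bench where they are.

Things in the scene. Friction and masses are not known exactly. Their poses are not given: they have to be found in the camera images.
- fixture: Fixed dark steel bed, 280 x 320 x 12 mm, on the bench. x points away from the robot to the dowels, y to the end stop, z up. Origin: on the bench below the centre of a 140 mm heat sink fully home (lying along y, near side x -30, free end y -70 mm). Bed spans x -215 to +65, y -170 to +150, top z 12 mm; bare at x below -30 mm.
- dowel_0 (a point): Top centre of a fixed upright steel dowel pin, 12 mm diameter, 22 mm tall above the bed, at x +36, y -45, z 34 mm in the fixture frame. The sink's far long side rests against its near side (x = +30 mm).
- dowel_1 (a point): Top centre of the other dowel pin, same size, at x +36, y +45, z 34 mm in the fixture frame.
- stop_face (a point): Middle of the end stop's face towards the sink, at x 0, y +70, z 23 mm in the fixture frame. The stop is a fixed steel block 30 mm (x) by 20 mm (y), 22 mm tall above the bed, beyond this face.
- lightbar: Fixed aluminium light bar bridging the bed along y; same frame as the fixture. Spans x -30 to +10, y -170 to +150 mm, underside z 122, top z 147 mm, on two 14 mm posts at x -10, y -158 and +138 mm. It hangs over the near half of a home sink: a tool pointing straight down cannot follow there; one leaning back towards the robot by some 25 to 45 degrees can.
- sink_b_mid (a point): The wanted heat sink: plain aluminium, 140 mm long (its own x) by 60 mm wide (y) by 30 mm high (z), loose, about 0.2 to 0.45 kg, 8 mm base with seven upright 4 mm fins running lengthwise. This point is its centre, half-way up (15 mm above its underside). Can be gripped across its 60 mm width.
- sink_a_mid (a point): Look-alike, too short: 110 mm long (x) by 60 by 30 mm; its centre, half-way up. Not to be moved.
- sink_c_mid (a point): Look-alike, too long: 170 mm long (x) by 60 by 30 mm; its centre, half-way up. Not to be moved.
- mat: Fixed flat grey bench mat, 260 x 330 x 3 mm, origin at the centre of its underside; the three heat sinks lie on it side by side, lengthwise roughly along its x, about 105 mm apart along its y, in any order.
- screwdriver: Loose screwdriver lying on the bench beyond the fixture. Not to be moved.
- cleaner: Loose red bottle, 52 mm diameter, 150 mm tall, beyond the work; origin at the centre of its base. Not to be moved.
- spool: Loose copper-coloured wire spool, 60 mm diameter, 50 mm tall, beyond the mat; origin at the centre of its base. Not to be moved.
Mind the look-alikes: they are no part of the job. What is shaped like the part that bears sink_b_mid but black or red is not meant.

How it is judged:
By the outcome, as a careful person would: the job done as asked, in the order asked, and still so for the second after the job is handed in, with the robot touching nothing.
It also fails if it takes over 72 s, if anything falls off the work surface, if the arm or the gripper's body presses on something with over 40 N, if the wrist force passes 120 N, or if a joint passes its speed limit or range.

ROBOT

A 6-joint arm with a two-finger parallel gripper is mounted at the origin on the work surface. World frame = base frame: x ahead of the robot, y to its left, z up, the work surface at z = 0. Lengths are in m, angles in rad, forces in N, time in s.
With the tool pointing down it reaches from about 0.25 to 0.775 m from the base axis. Payload 4 kg.
Tool frame: the origin (TCP) lies at the very end of the fingers, on their centre line; the grasp point (between the pads) lies 19 mm behind it; z points along the fingers, y is the line along which they close (so a half turn about z gives the same grasp; the last joint's range is limited). The gripper opens to 94 mm and grips with 3 to 60 N. Pads are 16 mm wide; open, the fingers measure 119 mm over their backs; the gripper's body (75 mm by 177 mm) begins 78 mm behind the grasp point.
Start: joints at [-1.395, 0.087, 1.371, -0, 1.684, -0.103], TCP at [0.151, -0.529, 0.206] pointing down, gripper open.
Joint ranges: [-3.1, 3.1], [-0.76, 2.03], [0.27, 2.55], [-1.08, 4.22], [0.17, 2.65], [-2.57, 2.57]. Speed limits (rad/s): [2.79, 2.79, 3.14, 3.14, 3.14, 3.14].

INTERFACE

Orientations are given as [roll, pitch, yaw] about the fixed x, y, z axes, in that order (R = Rz(yaw) Ry(pitch) Rx(roll)).
In Python, from bench import robot gives the robot as it stands.
- The arm moves only by the tool play_rows, never from a script. Its arguments are lists of equal length, an entry for each row: "translation": the shift along the tool's x, y, z scaled (see below), a list of three; "twist": the turn, a rotation vector about the tool's x, y, z scaled (see below), a list of three; "gripper": the opening, from -1 (shut) to 1 (fully open). A call has 1 to 8 rows; each row shifts and turns the commanded pose from where the row before left it, along the tool's axes as they then stand; what a row does not reach is not made up. The controller multiplies each number of a shift by 0.04 m and each number of a turn by 0.1 rad. A row lasts 1/10 s, in which the tool goes at most 50 mm and 8.59 degrees, less where a joint would pass 70% of its speed; a pose out of reach is approached as far as the arm can. A call with a number of a shift or a turn outside -1 to 1 is refused whole. A call with a gripper value outside its range is refused whole. The fingers move at their own pace and stop on an object; the grip force is fixed at half the most. Time passes only in rows, so rows that do not move let the fingers close. It gives the time, the measured TCP pose, the force, the opening and the grip force at its end, in the units of the state.
- robot.get_obs(): the state, without advancing time (a new reading comes with each control period).
- robot.snapshot(name): name is "side" or "top" or "wrist"; returns the picture (480x640x3 uint8, red, green, blue); there is no depth.
- robot.camera_model(name): a dict with "camera_matrix" (3x3 intrinsics, pixels), "rvec" (rotation vector, rad) and "tvec" (3), from world to camera coordinates, as OpenCV has them. Camera axes: x right, y down, z forward; pixel columns grow to the right and rows downward; lengths in m; the calibration is good to about 2 mm. A picture is of the moment at which its call begins: read the wrist's pose just before it. camera_model takes no time and is no camera call; for the wrist camera it gives the pose at the moment of the call.
- robot.close_job(): hands the job in; it is judged then, once.
Trained networks look in the newest picture that a camera, given by its name, has taken for a name from the list of things; names that differ only in an ending like _2 or _b are one class to them, and where a whole thing is asked for, a point or a joint stands for the part that bears it (a point fixed in the world has none). Each returns a list of dicts, best first, with "score" (0 to 1); they miss things now and then, are a little off and sometimes report something else, mostly with a low value. They report only what shows in the picture. A call takes as long as a camera call. They do not tell look-alikes from the thing itself.
- robot.recognise(name, camera): "centre" ([x, y, z] in m, in world coordinates, good to about 4 mm: the middle of the surface that is visible of it).
- robot.spot_point(name, camera): "centre" ([x, y, z] in m, in world coordinates, good to about 4 mm: a listed point, or the origin of a listed thing).
The state is a dict: "time": time; "joint_positions": joint angles; "qvel": joint speeds; "joint_torque": joint torques, N m; "tool_pos": TCP position; "ee_rot": TCP orientation; "wrist_force": force on the tool from outside, world axes, zero at the start; "wrist_torque": the same for the moment, N m; "width": finger opening in m; "finger_force": force on a finger pad.
Only numpy, scipy, OpenCV 4.12 (cv2) and the standard library are available. Lean on these libraries where they do the work, as an engineer would, in place of code of your own. Each camera call takes 0.05 s, during which the arm holds its last target. There are 200 camera calls.

## Working session

There is one attempt and no reset: what is moved stays moved. The work goes in short steps, Python scripts to look and compute and a tool call to move; the robot and the scene stay as the last step left them, time stands still between calls to the robot, and variables do not carry over. Pictures are saved under pics/ and viewed, at most 10 in all, crops included, and the job is handed in when it is done.

Besides the shell and the picture viewer there is one more tool, called as a command line: name --argument value ..., lists and objects as JSON in quotes. play_rows: Moves the arm, as the interface text tells. Its arguments: {"type":"object","properties":{"translation":{"type":"array","items":{"type":"array","items":{"type":"number","minimum":-1,"maximum":1}}},"twist":{"type":"array","items":{"type":"array","items":{"type":"number","minimum":-1,"maximum":1}}},"gripper":{"type":"array","items":{"type":"number"}}},"required":["translation","twist","gripper"]}

```bash
mkdir -p pics; ls; python3 - <<'E'
from bench import robot
import cv2,numpy as np
for n in ("top","side"):
    im=robot.snapshot(n); cv2.imwrite(f"pics/{n}0.png",im[:,:,::-1])
    for o in ["dowel_0","dowel_1","stop_face","fixture","sink_b_mid","mat","lightbar"]:
        try: print(n,o,[(np.round(d["centre"],4).tolist(),round(d["score"],2)) for d in robot.spot_point(o,n)][:5])
        except Exception as e: print(o,e)
    m=robot.camera_model(n); print(m)
o=robot.get_obs();print(o)
E
```

```text
pics
top dowel_0 [([0.5942, 0.1957, 0.0311], 0.7), ([0.5871, 0.2909, 0.037], 0.6)]
top dowel_1 [([0.5942, 0.1957, 0.0311], 0.7), ([0.5871, 0.2909, 0.037], 0.6)]
top stop_face [([0.5522, 0.3128, 0.0199], 0.75), ([0.5975, 0.1982, 0.0314], 0.26)]
top fixture [([0.5568, 0.2494, 0.0016], 0.67)]
top sink_b_mid [([0.3692, -0.5655, 0.0176], 0.86), ([0.2984, -0.1814, 0.0143], 0.73), ([0.2982, -0.3771, 0.0157], 0.68), ([0.5743, -0.5323, 0.0178], 0.67), ([0.5499, -0.3578, 0.0191], 0.55)]
top mat [([0.5499, -0.3614, 0.0168], 0.75), ([0.5501, -0.2471, 0.0017], 0.6)]
top lightbar [([0.5602, 0.2428, 0.001], 0.64)]
{'camera_matrix': array([[529.33354289,   0.        , 322.10528245],
       [  0.        , 529.33354289, 239.45758184],
       [  0.        ,   0.        ,   1.        ]]), 'rvec': array([ 2.10857485, -2.16145811,  0.12764755]), 'tvec': array([-0.09471496,  0.55402816,  1.24385108])}
side dowel_0 [([0.5953, 0.1983, 0.0335], 0.58), ([0.5844, 0.2866, 0.0329], 0.58), ([0.5516, -0.242, 0.0183], 0.51)]
side dowel_1 [([0.5953, 0.1983, 0.0335], 0.58), ([0.5844, 0.2866, 0.0329], 0.58), ([0.5516, 
[... 636 characters left out ...]
'joint_positions': array([-1.39508677e+00,  8.71574413e-02,  1.37066618e+00, -1.09537836e-05,
        1.68356180e+00, -1.03110833e-01]), 'qvel': array([ 2.12481300e-03,  6.67374422e-04, -9.39462095e-05, -8.24386937e-04,
        1.21927133e-04, -1.37390183e-03]), 'joint_torque': array([ 1.19317134e-03, -3.39994133e+01, -3.02581072e+01,  7.19835050e-02,
        2.34238780e-02,  1.08634373e-05]), 'tool_pos': array([ 0.15136558, -0.52880537,  0.20554635]), 'ee_rot': array([3.14138764e+00, 3.21564899e-05, 2.78819152e-01]), 'wrist_force': array([-0.16677924,  0.2951979 ,  0.08028998]), 'wrist_torque': array([-0.05713951, -0.01027574,  0.01566186]), 'finger_force': 0.0, 'width': 0.0943512351236215}
```

View pics/top0.png

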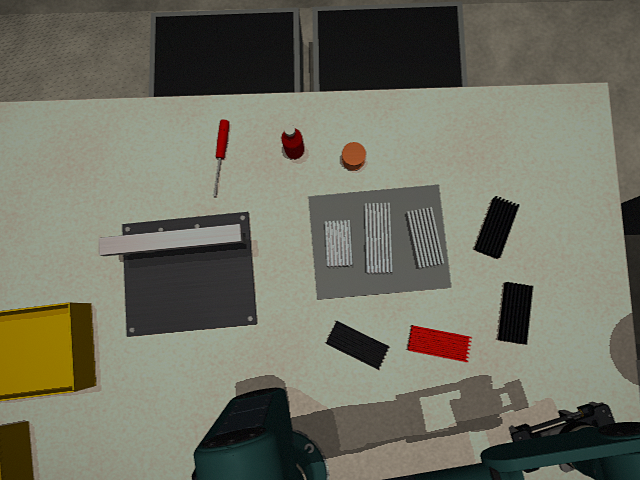

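View pics/side0.png

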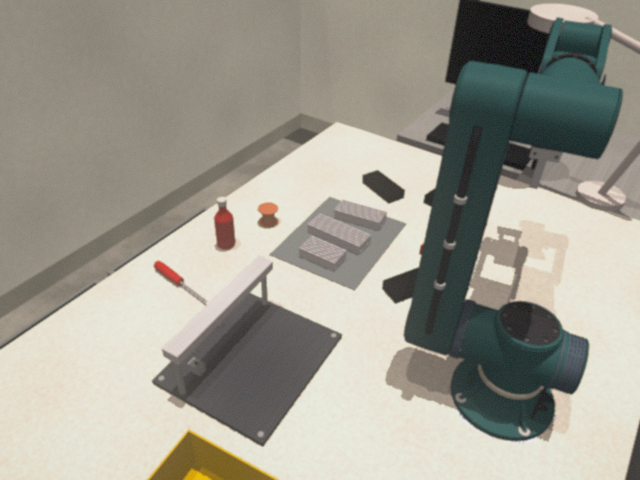

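The bright plain sinks are at (338,243), the shortest; (378,238), the longest; and (425,238), between the two. The black ones and the red one don't count. The one at (425,238) fits as the 140 mm sink, so I'll measure all three and confirm in an enlarged crop.

```bash
cat > h.py <<'E'
from bench import robot
import cv2,numpy as np
from scipy.spatial.transform import Rotation as Ro
def rectify(im,m,z,x0,x1,y0,y1,s=2000):
    """plane z, output col = (y1-y)*s, row=(x1-x)*s (x up, y left)"""
    R=cv2.Rodrigues(np.array(m["rvec"]))[0];t=np.array(m["tvec"]).ravel()
    P=np.array(m["camera_matrix"])@np.c_[R[:,0],R[:,1],R[:,2]*z+t]
    A=np.array([[0,-1/s,x1],[-1/s,0,y1],[0,0,1]])
    return cv2.warpPerspective(im,np.linalg.inv(P@A),(int((y1-y0)*s),int((x1-x0)*s)))
def rects(mask,x1,y1,s=2000,minA=.002):
    mask=cv2.morphologyEx(mask,cv2.MORPH_CLOSE,np.ones((25,25)))
    mask=cv2.morphologyEx(mask,cv2.MORPH_OPEN,np.ones((15,15)))
    out=[]
    for c in cv2.findContours(mask,cv2.RETR_EXTERNAL,cv2.CHAIN_APPROX_NONE)[0]:
        if cv2.contourArea(c)<minA*s*s: continue
        b=cv2.boxPoints(cv2.minAreaRect(c)); w=np.c_[x1-b[:,1]/s,y1-b[:,0]/s]
        e=[w[1]-w[0],w[2]-w[1]]; e.sort(key=np.linalg.norm)
        L=e[1]*np.sign(e[1][0])
        out.append((w.mean(0).round(4),np.round([np.linalg.norm(v) for v in e],4),round(np.arctan2(L[1],L[0]),4),w.round(4).tolist()))
    return out
E
python3 - <<'E'
from h import *
im=cv2.imread("pics/top0.png")[:,:,::-1];m=robot.camera_model("top")
r=rectify(im,m,.033,.4,.68,-.42,-.08); g=cv2.cvtColor(r,cv2.COLOR_RGB2GRAY)
for q in rects((g>135).astype(np.uint8)*255,.68,-.08): print("sink",q)
cv2.imwrite("pics/c1.png",r[:,:,::-1])
r=rectify(im,m,.012,.3,.68,.05,.46); g=cv2.cvtColor(r,cv2.COLOR_RGB2GRAY)
for q in rects((g<90).astype(np.uint8)*255,.68,.46): print("bed",q)
cv2.imwrite("pics/c2.png",r[::2,::2,::-1])
E
```

```text
sink (array([ 0.544, -0.147], dtype=float32), array([0.0598, 0.1092], dtype=float32), np.float32(0.0247), [[0.5978000164031982, -0.11569999903440475], [0.5993000268936157, -0.17550000548362732], [0.4900999963283539, -0.17820000648498535], [0.4887000024318695, -0.11840000003576279]])
sink (array([ 0.5547, -0.2444], dtype=float32), array([0.0596, 0.1696], dtype=float32), np.float32(-0.004), [[0.4699999988079071, -0.2143000066280365], [0.6396999955177307, -0.2150000035762787], [0.6394000053405762, -0.27459999918937683], [0.4697999954223633, -0.27390000224113464]])
sink (array([ 0.5402, -0.2495], dtype=float32), array([0.2795, 0.339 ], dtype=float32), np.float32(-0.0), [[0.6800000071525574, -0.07999999821186066], [0.6800000071525574, -0.4189999997615814], [0.40049999952316284, -0.4189999997615814], [0.40049999952316284, -0.07999999821186066]])
sink (array([ 0.6715, -0.1882], dtype=float32), array([0.017 , 0.2165], dtype=float32), np.float32(-0.0), [[0.6800000071525574, -0.07999999821186066], [0.6800000071525574, -0.29649999737739563], [0.6629999876022339, -0.29649999737739563], [0.6629999876022339, -0.07999999821186066]])
bed (array([0.4803, 0.2269], dtype=float32), array([0.2812, 0.3364], dtype=float32), np.float32(-1.4976), [[0.608299970626831, 0.4049000144004822], [0.6328999996185303, 0.06949999928474426], [0.352400004863739, 0.048900000751018524], [0.3278000056743622, 0.38440001010894775]])
```

View pics/c1.png

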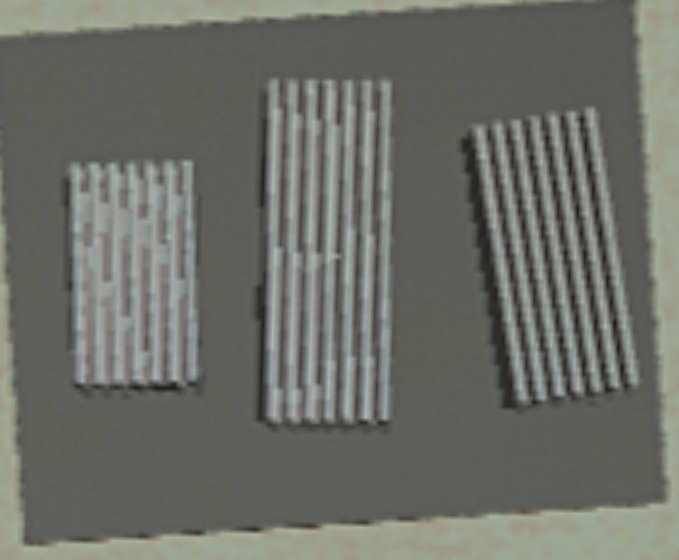

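View pics/c2.png

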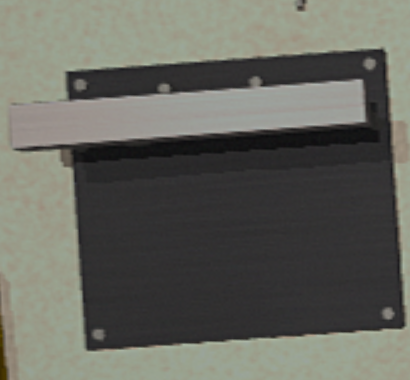

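The crop confirms it: the right-hand sink, with crop corners (472,125), (595,108), (638,386) and (515,404), is 141 mm long. Its centre is about (0.552,-0.3575), yaw 0.153. The bed corners put the fixture origin near (0.555,0.2405), yaw 0.074, which agrees with the dowel and stop detections. Next I'll move above the sink.

play_rows --translation '[[0.9, -0.11, 0.1], [0.9, -0.11, 0.1], [0.9, -0.11, 0.1], [0.9, -0.11, 0.1], [0.9, -0.11, 0.1], [0.9, -0.11, 0.1], [0.9, -0.11, 0.1], [0.9, -0.11, 0.1]]' --twist '[[0, 0, 0], [0, 0, 0], [0, 0, 0], [0, 0, 0], [0, 0, 0], [0, 0, 0], [0, 0, 0], [0, 0, 0]]' --gripper '[1, 1, 1, 1, 1, 1, 1, 1]'

```text
time: 1.6
tool_pos: [0.4199, -0.415, 0.1735]
ee_rot: [3.141, -0.0, 0.279]
wrist_force: [-0.1, 0.2, -0.2]
width: 0.0939
finger_force: 0.0
```

play_rows --translation '[[0.9, -0.11, 0.1], [0.9, -0.11, 0.1], [0.9, -0.11, 0.1], [0.9, -0.13, 0.1], [0, 0, 0], [0, 0, 0], [0, 0, 0]]' --twist '[[0, 0, 0], [0, 0, 0], [0, 0, 0], [0, 0, 0], [0, 0, 0.63], [0, 0, 0.63], [0, 0, 0]]' --gripper '[1, 1, 1, 1, 1, 1, 1]'

```text
time: 2.3
tool_pos: [0.5523, -0.358, 0.1571]
ee_rot: [-3.141, 0.0, 0.154]
wrist_force: [0.1, 0.0, -0.1]
width: 0.0941
finger_force: 0.0
```

```bash
cat >> h.py <<'E'
def to(p,rpy=None):
    "remaining move to world pose: shift in tool axes (units of 0.04) and rotvec in tool axes (units of 0.1)"
    o=robot.get_obs(); R=Ro.from_euler("xyz",o["ee_rot"])
    print("t",round(o["time"],2),"pos",o["tool_pos"].round(4),"rpy",o["ee_rot"].round(4),"F",o["wrist_force"].round(1),"w",round(o["width"],4),"J",o["joint_positions"].round(2))
    d=np.array(p)-o["tool_pos"]
    print("shift",(R.inv().apply(d)/.04).round(3))
    if rpy is not None:
        T=Ro.from_euler("xyz",rpy); print("turn",((R.inv()*T).as_rotvec()/.1).round(3),"shift after turn",(T.inv().apply(d)/.04).round(3))
E
python3 - <<'E'
from h import *
m=robot.camera_model("wrist"); im=robot.snapshot("wrist"); cv2.imwrite("pics/w1.png",im[:,:,::-1])
r=rectify(im,m,.033,.42,.68,-.46,-.2); cv2.imwrite("pics/w1r.png",r[:,:,::-1])
to([.552,-.3575,.008],[np.pi,0,.153])
E
```

```text
t 2.35 pos [ 0.552  -0.3583  0.1573] rpy [-3.1415e+00  2.0000e-04  1.5430e-01] F [-0.2 -0.2 -0.8] w 0.0942 J [-0.66  0.34  1.16 -0.    1.64  0.75]
shift [ 3.000e-03 -1.900e-02  3.733e+00]
turn [-0.001  0.002  0.013] shift after turn [ 2.000e-03 -1.900e-02  3.733e+00]
```

View pics/w1r.png

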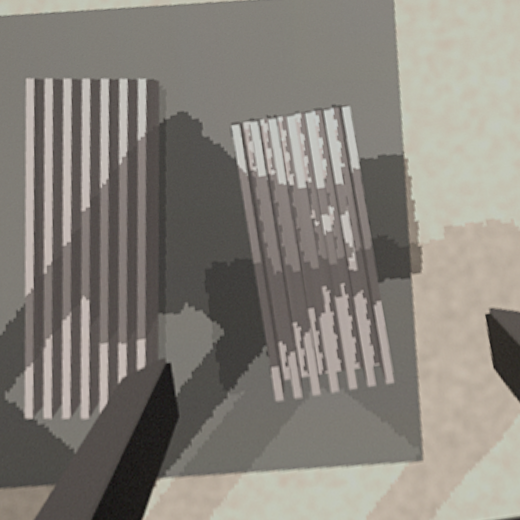

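The wrist view agrees with the estimate: centre (0.553,-0.3565), yaw 0.154, with the rectified corners at (232,125) to (393,382). Going down to grip.

play_rows --translation '[[0, 0, 0.8], [0, 0, 0.8], [0, 0, 0.8], [0, 0, 0.7], [0, 0, 0.4], [0, 0, 0.23], [0, 0, 0]]' --twist '[[0, 0, 0], [0, 0, 0], [0, 0, 0], [0, 0, 0], [0, 0, 0], [0, 0, 0], [0, 0, 0]]' --gripper '[1, 1, 1, 1, 1, 1, 1]'

```text
time: 3.05
tool_pos: [0.5514, -0.3582, 0.0074]
ee_rot: [-3.14, 0.001, 0.153]
wrist_force: [0.3, -0.3, 0.5]
width: 0.0942
finger_force: 0.0
```

play_rows --translation '[[0, 0, 0], [0, 0, 0], [0, 0, 0], [0, 0, 0], [0, 0, 0], [0, 0, 0], [0, 0, 0], [0, 0, 0]]' --twist '[[0, 0, 0], [0, 0, 0], [0, 0, 0], [0, 0, 0], [0, 0, 0], [0, 0, 0], [0, 0, 0], [0, 0, 0]]' --gripper '[-1, -1, -1, -1, -1, -1, -1, -1]'

```text
time: 3.85
tool_pos: [0.5522, -0.3576, 0.0091]
ee_rot: [-3.141, -0.001, 0.153]
wrist_force: [-1.0, 4.7, 5.1]
width: 0.0594
finger_force: 30.0
```

play_rows --translation '[[0, 0, -0.3], [0, 0, -0.7], [0, 0, -0.8], [0, 0, -0.8], [0, 0, -0.6], [0, 0, 0], [0, 0, 0], [0, 0, 0]]' --twist '[[0, 0, 0], [0, 0, 0], [0, 0, 0], [0, 0, -0.5], [0, 0, -1], [0, 0, -1], [0, 0, -1], [0, 0, -1]]' --gripper '[-1, -1, -1, -1, -1, -1, -1, -1]'

```text
time: 4.65
tool_pos: [0.5514, -0.359, 0.1356]
ee_rot: [-3.142, 0.001, 0.606]
wrist_force: [0.4, 0.4, -4.6]
width: 0.0602
finger_force: 30.0
```

play_rows --translation '[[0, 0, 0], [0, 0, 0], [0, 0, 0], [0, 0, 0], [0, 0, 0], [0, 0, 0], [0, 0, 0], [0, 0, 0]]' --twist '[[0, 0, -1], [0, 0, -1], [0, 0, -1], [0, 0, -1], [0, 0, -1], [0, 0, -1], [0, 0, -1], [0, 0, -1]]' --gripper '[-1, -1, -1, -1, -1, -1, -1, -1]'

```text
time: 5.45
tool_pos: [0.5513, -0.3588, 0.1351]
ee_rot: [-3.14, 0.001, 1.406]
wrist_force: [0.1, -0.4, -3.3]
width: 0.06
finger_force: 30.0
```

play_rows --translation '[[0, 0, 0], [0, 0, 0], [0, 0, 0], [0.4, -0.06, 0], [0.8, -0.12, 0], [0.9, -0.14, 0], [0.9, -0.14, 0], [0.9, -0.14, 0]]' --twist '[[0, 0, -1], [0, 0, -1], [0, 0, -0.4], [0, 0, 0], [0, 0, 0], [0, 0, 0], [0, 0, 0], [0, 0, 0]]' --gripper '[-1, -1, -1, -1, -1, -1, -1, -1]'

```text
time: 6.25
tool_pos: [0.5158, -0.2038, 0.1353]
ee_rot: [-3.14, 0.001, 1.642]
wrist_force: [0.4, 1.0, -4.2]
width: 0.0599
finger_force: 30.0
```

play_rows --translation '[[0.9, -0.14, 0], [0.9, -0.14, 0], [0.9, -0.14, 0], [0.9, -0.14, 0], [0.9, -0.14, 0], [0.9, -0.14, 0], [0.9, -0.14, 0], [0.9, -0.14, 0]]' --twist '[[0, 0, 0], [0, 0, 0], [0, 0, 0], [0, 0, 0], [0, 0, 0], [0, 0, 0], [0, 0, 0], [0, 0, 0]]' --gripper '[-1, -1, -1, -1, -1, -1, -1, -1]'

```text
time: 7.05
tool_pos: [0.4507, 0.0802, 0.1358]
ee_rot: [3.142, 0.001, 1.642]
wrist_force: [0.5, 0.5, -3.8]
width: 0.0595
finger_force: 30.0
```

```bash
python3 - <<'E'
from h import *
to([.4216,.2156,.019],[np.pi,0,1.645])
E
```

```text
t 7.05 pos [0.4507 0.0802 0.1358] rpy [3.1416e+00 1.4000e-03 1.6421e+00] F [ 0.5  0.5 -3.8] w 0.0595 J [ 0.05 -0.1   1.69 -0.    1.55 -0.02]
shift [ 3.433 -0.486  2.915]
turn [ 0.     0.014 -0.029] shift after turn [ 3.43  -0.476  2.92 ]
```

play_rows --translation '[[0.9, -0.13, 0], [0.9, -0.13, 0], [0.8, -0.12, 0], [0.6, -0.08, 0], [0.23, -0.02, 0], [0, 0, 0.6], [0, 0, 0.8], [0, 0, 0.6]]' --twist '[[0, 0, 0], [0, 0, 0], [0, 0, 0], [0, 0, 0], [0, 0, 0], [0, 0, 0], [0, 0, 0], [0, 0, 0]]' --gripper '[-1, -1, -1, -1, -1, -1, -1, -1]'

```text
time: 7.85
tool_pos: [0.422, 0.2137, 0.0543]
ee_rot: [-3.141, 0.002, 1.642]
wrist_force: [-0.9, 0.1, -4.0]
width: 0.0598
finger_force: 30.0
```

play_rows --translation '[[0, 0, 0.4], [0, 0, 0.3], [0, 0, 0.15], [0, 0, 0], [0, 0, 0]]' --twist '[[0, 0, 0], [0, 0, 0], [0, 0, 0], [0, 0, 0], [0, 0, 0]]' --gripper '[-1, -1, -1, -1, -1]'

```text
time: 8.35
tool_pos: [0.4232, 0.215, 0.0231]
ee_rot: [3.14, -0.0, 1.643]
wrist_force: [-0.4, 0.1, -3.7]
width: 0.0598
finger_force: 30.0
```

play_rows --translation '[[0, 0, 0.08], [0, 0, 0.03], [0, 0, 0]]' --twist '[[0, 0, 0], [0, 0, 0], [0, 0, 0]]' --gripper '[-1, -1, -1]'

```text
time: 8.65
tool_pos: [0.4227, 0.2151, 0.0182]
ee_rot: [3.141, -0.0, 1.643]
wrist_force: [-0.5, 0.0, -3.3]
width: 0.0599
finger_force: 30.0
```

play_rows --translation '[[0, 0, 0.02], [0, 0, 0.02], [0, 0, 0]]' --twist '[[0, 0, 0], [0, 0, 0], [0, 0, 0]]' --gripper '[-1, -1, -1]'

```text
time: 8.95
tool_pos: [0.4227, 0.2151, 0.0181]
ee_rot: [3.141, -0.0, 1.643]
wrist_force: [-3.2, -1.6, 6.9]
width: 0.0596
finger_force: 30.0
```

play_rows --translation '[[0, 0, 0], [0, 0, 0], [0, 0, 0], [0, 0, 0], [0, 0, 0], [0, 0, -0.3], [0, 0, -0.7], [0, 0, -0.9]]' --twist '[[0, 0, 0], [0, 0, 0], [0, 0, 0], [0, 0, 0], [0, 0, 0], [0, 0, 0], [0, 0, 0], [0, 0, 0]]' --gripper '[1, 1, 1, 1, 1, 1, 1, 1]'

```text
time: 9.75
tool_pos: [0.421, 0.2145, 0.0921]
ee_rot: [-3.138, 0.001, 1.643]
wrist_force: [0.6, 0.5, 0.1]
width: 0.0937
finger_force: 0.0
```

play_rows --translation '[[0, 0, -0.9], [0, 0, -0.8], [0, 0, 0], [0, 0, 0]]' --twist '[[0, 0, 0], [0, 0, 0], [0, 0, 0], [0, 0, 0]]' --gripper '[1, 1, 1, 1]'

```text
time: 10.15
tool_pos: [0.4228, 0.2151, 0.1614]
ee_rot: [3.139, -0.001, 1.643]
wrist_force: [-0.5, -0.3, -1.3]
width: 0.0938
finger_force: 0.0
```

```bash
python3 - <<'E'
from h import *
m=robot.camera_model("wrist"); o=robot.get_obs()
R=cv2.Rodrigues(np.array(m["rvec"]))[0]; c=-R.T@np.ravel(m["tvec"])
print("cam in tool",Ro.from_euler("xyz",o["ee_rot"]).inv().apply(c-o["tool_pos"]).round(3))
r=rectify(robot.snapshot("top"),robot.camera_model("top"),.042,.3,.68,.05,.46); 
w=rectify(robot.snapshot("wrist"),robot.camera_model("wrist"),.042,.3,.68,.05,.46)
cv2.imwrite("pics/p1.png",np.hstack([r[::2,::2,::-1],w[::2,::2,::-1]])[:, :800])
to([.42,.215,.14])
E
```

```text
cam in tool [ 0.079 -0.001 -0.179]
t 10.25 pos [0.4215 0.2147 0.1588] rpy [-3.1391e+00  8.0000e-04  1.6428e+00] F [-0.8 -1.3 -0. ] w 0.0944 J [ 0.35 -0.07  1.62 -0.    1.59  0.28]
shift [ 0.011 -0.035  0.471]
```

View pics/p1.png

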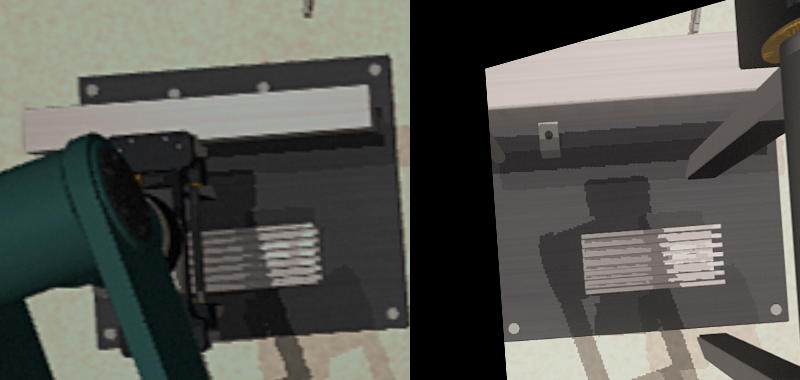

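The sink lies flat on the bed, well in front of the bar; in the wrist half of the picture it spans columns 582–722 and rows 225–293. Next I turn the tool so the camera faces the robot, lean it back about 43°, and set it behind the sink.

play_rows --translation '[[0, -0.4, 0], [0, -0.5, 0], [0, -0.35, 0], [0, 0, 0], [0, 0, 0], [0, 0, 0], [0, 0, 0], [0, 0, 0]]' --twist '[[0, 0, 0], [0, 0, 0], [0, 0, 0], [0, 0, -1], [0, 0, -1], [0, 0, -1], [0, 0, -1], [0, 0, -1]]' --gripper '[0.6, 0.6, 0.6, 0.6, 0.6, 0.6, 0.6, 0.6]'

```text
time: 11.05
tool_pos: [0.3717, 0.2111, 0.159]
ee_rot: [-3.139, -0.0, 2.147]
wrist_force: [0.0, 0.6, 0.7]
width: 0.075
finger_force: 0.0
```

play_rows --translation '[[0, 0, 0], [0, 0, 0], [0, 0, 0], [0, 0, 0], [0, 0, 0], [0, 0, 0], [0, 0, 0], [0, 0, 0]]' --twist '[[0, 0, -1], [0, 0, -1], [0, 0, -1], [0, 0, -1], [0, 0, -1], [0, 0, -1], [0, 0, -1], [0, 0, -1]]' --gripper '[0.6, 0.6, 0.6, 0.6, 0.6, 0.6, 0.6, 0.6]'

```text
time: 11.85
tool_pos: [0.3717, 0.2111, 0.159]
ee_rot: [-3.14, -0.002, 2.947]
wrist_force: [-0.0, 0.4, -0.0]
width: 0.075
finger_force: 0.0
```

play_rows --translation '[[0, 0, 0], [0, 0, 0], [0, 0, 0], [0, 0, 0], [0, 0, 0], [0, 0, 0], [0, 0, 0], [0, 0, 0]]' --twist '[[0, 0, -1], [0, 0, -1], [0, 0, -0.7], [0, -1, 0], [0, -1, 0], [0, -1, 0], [0, -1, 0], [0, 0, 0]]' --gripper '[0.6, 0.6, 0.6, 0.6, 0.6, 0.6, 0.6, 0.6]'

```text
time: 12.65
tool_pos: [0.3692, 0.2108, 0.1571]
ee_rot: [-3.14, 0.396, -3.067]
wrist_force: [-1.3, -0.6, -0.5]
width: 0.0752
finger_force: 0.0
```

```bash
cat >> h.py <<'E'
PSI=.074; O=np.array([.5551,.2405,0]); RF=Ro.from_euler("z",PSI)
def F(x,y,z): return O+RF.apply([x/1000,y/1000,z/1000])
def lean(th): return (RF*Ro.from_matrix([[-np.cos(th),0,np.sin(th)],[0,1,0],[-np.sin(th),0,-np.cos(th)]])).as_euler("xyz")
def fx():
    o=robot.get_obs(); print("fixture xyz mm",(RF.inv().apply(o["tool_pos"]-O)*1000).round(1),"F fix",RF.inv().apply(o["wrist_force"]).round(1))
E
python3 - <<'E'
from h import *
fx(); to(F(-185,-15,20),lean(.75))
E
```

```text
fixture xyz mm [-187.6  -15.9  157.1] F fix [-1.3 -0.5 -0.5]
t 12.65 pos [0.3692 0.2108 0.1571] rpy [-3.1396  0.3963 -3.0671] F [-1.3 -0.6 -0.5] w 0.0752 J [ 0.53 -0.46  1.98 -0.18  1.27 -1.1 ]
shift [1.263 0.029 3.188]
turn [-0.017 -3.537  0.008] shift after turn [2.289 0.022 2.553]
```

play_rows --translation '[[0.23, 0, 0.55], [0.23, 0, 0.55], [0.23, 0, 0.6], [0.2, 0.02, 0.56], [0, 0, 0], [0, 0, 0], [0, 0, 0], [0, 0, 0]]' --twist '[[0, 0, 0], [0, 0, 0], [0, 0, 0], [0, 0, 0], [0, -1, 0], [0, -1, 0], [0, -1, 0], [0, -0.54, 0]]' --gripper '[0.6, 0.6, 0.6, 0.6, 0.6, 0.6, 0.6, 0.6]'

```text
time: 13.45
tool_pos: [0.374, 0.2116, 0.0614]
ee_rot: [-3.139, 0.753, -3.069]
wrist_force: [-0.1, -0.0, -0.4]
width: 0.0758
finger_force: 0.0
```

```bash
python3 - <<'E'
from h import *
fx(); to(F(-185,-15,20),lean(.75))
E
```

```text
fixture xyz mm [-182.7  -15.5   61.4] F fix [-0.1 -0.  -0.4]
t 13.45 pos [0.374  0.2116 0.0614] rpy [-3.1386  0.753  -3.0687] F [-0.1 -0.  -0.4] w 0.0758 J [ 0.73 -0.53  2.36 -0.63  0.79 -0.59]
shift [0.749 0.013 0.716]
turn [-0.038  0.03  -0.008] shift after turn [0.746 0.011 0.719]
```

play_rows --translation '[[0.37, 0.01, 0.36], [0.37, 0, 0.36], [0, 0, 0], [-0.15, 0, 0.14], [-0.15, 0, 0.14], [-0.15, 0, 0.14], [-0.15, 0, 0.14], [0, 0, 0]]' --twist '[[0, 0, 0], [0, 0, 0], [0, 0, 0], [0, 0, 0], [0, 0, 0], [0, 0, 0], [0, 0, 0], [0, 0, 0]]' --gripper '[0.6, 0.6, 0.6, 0.6, 0.6, 0.6, 0.6, 0.6]'

```text
time: 14.25
tool_pos: [0.4073, 0.215, 0.0229]
ee_rot: [3.141, 0.755, -3.072]
wrist_force: [0.4, -0.7, 0.4]
width: 0.0755
finger_force: 0.0
```

```bash
python3 - <<'E'
from h import *
fx(); to(F(-46,-15,20),lean(.75))
E
```

```text
fixture xyz mm [-149.3  -14.5   22.9] F fix [ 0.3 -0.7  0.4]
t 14.25 pos [0.4073 0.215  0.0229] rpy [ 3.1411  0.7552 -3.0721] F [ 0.4 -0.7  0.4] w 0.0755 J [ 0.65 -0.38  2.36 -0.71  0.61 -0.52]
shift [-1.831e+00 -1.000e-03  1.823e+00]
turn [-0.026  0.052 -0.033] shift after turn [-1.84  -0.011  1.814]
```

play_rows --translation '[[-0.18, 0, 0.18], [-0.23, 0, 0.22], [-0.23, 0, 0.22], [-0.23, 0, 0.22], [-0.23, 0, 0.22], [-0.23, 0, 0.22], [-0.2, 0, 0.19], [-0.1, 0, 0.1]]' --twist '[[0, 0, 0], [0, 0, 0], [0, 0, 0], [0, 0, 0], [0, 0, 0], [0, 0, 0], [0, 0, 0], [0, 0, 0]]' --gripper '[0.6, 0.6, 0.6, 0.6, 0.6, 0.6, 0.6, 0.6]'

```text
time: 15.05
tool_pos: [0.4973, 0.2214, 0.021]
ee_rot: [3.142, 0.754, -3.071]
wrist_force: [-5.0, -0.5, 3.6]
width: 0.0756
finger_force: 2.5
```

```bash
python3 - <<'E'
from h import *
cv2.imwrite("pics/s1.png",np.hstack([robot.snapshot(n)[::1,::1,::-1] for n in ("side",)]))
im=cv2.resize(cv2.imread("pics/s1.png")[240:460,130:370],None,fx=2.2,fy=2.2,interpolation=cv2.INTER_CUBIC)
w=cv2.resize(robot.snapshot("wrist")[:,:,::-1],(270*4//3*1,484//1*1)[:1]+(270,)); 
c=np.zeros((484,800,3),np.uint8); c[:,:528]=im; c[:204,528:]=cv2.resize(w,(272,204)); cv2.imwrite("pics/s1c.png",c)
fx(); to(F(-38,-15,20),lean(.75))
E
```

```text
fixture xyz mm [-59.5 -14.9  20.8] F fix [ 0.9  0.1 -0.4]
t 15.15 pos [0.4968 0.2213 0.0208] rpy [-3.1414  0.754  -3.0709] F [ 0.9  0.2 -0.4] w 0.0754 J [ 0.5  -0.17  2.21 -0.67  0.48 -0.64]
shift [-0.379 -0.001  0.383]
turn [-0.025  0.04  -0.024] shift after turn [-0.381 -0.003  0.382]
```

View pics/s1c.png

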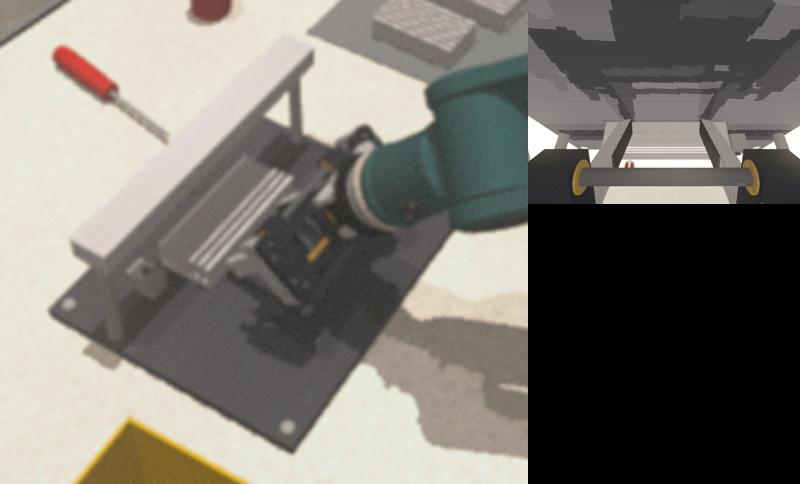

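The sink is going in under the bar squarely: the side crop shows its fins around (240,215) and the stop at (147,275). I'll push on slowly.

play_rows --translation '[[-0.12, 0, 0.11], [-0.12, 0, 0.11], [-0.12, 0, 0.11], [-0.03, 0, 0.03], [-0.03, 0, 0.03], [0, 0, 0]]' --twist '[[0, 0, 0], [0, 0, 0], [0, 0, 0], [0, 0, 0], [0, 0, 0], [0, 0, 0]]' --gripper '[0.6, 0.6, 0.6, 0.6, 0.6, 0.6]'

```text
time: 15.75
tool_pos: [0.5189, 0.2229, 0.0207]
ee_rot: [-3.141, 0.754, -3.07]
wrist_force: [-0.9, 0.1, -0.3]
width: 0.075
finger_force: 0.7
```

play_rows --translation '[[-0.03, 0, 0.03], [-0.03, 0, 0.03], [0, 0, 0]]' --twist '[[0, 0, 0], [0, 0, 0], [0, 0, 0]]' --gripper '[0.6, 0.6, 0.6]'

```text
time: 16.05
tool_pos: [0.5215, 0.223, 0.0204]
ee_rot: [-3.141, 0.753, -3.07]
wrist_force: [-8.9, -0.7, 4.1]
width: 0.0755
finger_force: 4.5
```

```bash
python3 - <<'E'
from h import *
fx(); to(F(-36,-15,20),lean(.75))
E
```

```text
fixture xyz mm [-34.8 -14.9  20.4] F fix [-8.9 -0.   4.1]
t 16.05 pos [0.5215 0.223  0.0204] rpy [-3.1409  0.7528 -3.0702] F [-8.9 -0.7  4.1] w 0.0755 J [ 0.47 -0.11  2.17 -0.65  0.45 -0.68]
shift [ 0.028 -0.002 -0.014]
turn [-0.025  0.028 -0.019] shift after turn [ 0.028 -0.002 -0.014]
```

play_rows --translation '[[0.1, 0, -0.1], [0.27, 0, -0.26], [0.27, 0, -0.26], [0, -0.6, 0], [0, -0.8, 0], [0, -0.7, 0], [0, -0.3, 0], [0, 0, 0]]' --twist '[[0, 0, 0], [0, 0, 0], [0, 0, 0], [0, 0, 0], [0, 0, 0], [0, 0, 0], [0, 0, 0], [0, 0, 0]]' --gripper '[0.6, 0.6, 0.6, -1, -1, -1, -1, -1]'

```text
time: 16.85
tool_pos: [0.4941, 0.1234, 0.0223]
ee_rot: [3.141, 0.756, -3.074]
wrist_force: [0.2, 0.4, -0.1]
width: 0.0388
finger_force: 0.0
```

```bash
python3 - <<'E'
from h import *
fx(); to(F(-8,-111,21),lean(.75))
E
```

```text
fixture xyz mm [ -69.5 -112.3   22.3] F fix [ 0.2  0.4 -0.1]
t 16.85 pos [0.4941 0.1234 0.0223] rpy [ 3.141   0.7561 -3.0743] F [ 0.2  0.4 -0.1] w 0.0388 J [ 0.19 -0.32  2.32 -0.22  0.39 -1.27]
shift [-1.095  0.042  1.078]
turn [-0.04   0.061 -0.049] shift after turn [-1.102  0.032  1.071]
```

play_rows --translation '[[0, 0, 0], [0, 0, 0], [0, 0, 0], [0, 0, 0], [0, 0, 0], [0, 0, 0]]' --twist '[[0, 0, 0], [0, 0, 0], [0, 0, 0], [0, 0, 0], [0, 0, 0], [0, 0, 0]]' --gripper '[-1, -1, -1, -1, -1, -1]'

```text
time: 17.45
tool_pos: [0.4934, 0.1253, 0.0213]
ee_rot: [-3.141, 0.754, -3.07]
wrist_force: [-0.1, 0.5, 0.5]
width: 0.0007
finger_force: 0.0
```

play_rows --translation '[[-0.15, 0, 0.15], [-0.2, 0, 0.2], [-0.2, 0, 0.2], [-0.2, 0, 0.2], [-0.2, 0, 0.2], [-0.14, 0, 0.12], [0, 0, 0]]' --twist '[[0, 0, 0], [0, 0, 0], [0, 0, 0], [0, 0, 0], [0, 0, 0], [0, 0, 0], [0, 0, 0]]' --gripper '[-1, -1, -1, -1, -1, -1, -1]'

```text
time: 18.15
tool_pos: [0.5557, 0.1293, 0.0204]
ee_rot: [-3.142, 0.755, -3.071]
wrist_force: [0.7, -0.3, -0.4]
width: 0.0004
finger_force: 0.0
```

```bash
python3 - <<'E'
from h import *
fx(); to(F(-8,-82.5,21),lean(.75))
E
```

```text
fixture xyz mm [  -7.6 -110.9   20.4] F fix [ 0.7 -0.3 -0.4]
t 18.15 pos [0.5557 0.1293 0.0204] rpy [-3.1416  0.7547 -3.0707] F [ 0.7 -0.3 -0.4] w 0.0004 J [ 0.17 -0.15  2.2  -0.21  0.34 -1.3 ]
shift [-0.002  0.711 -0.018]
turn [-0.021  0.047 -0.023] shift after turn [-0.003  0.711 -0.017]
```

play_rows --translation '[[0, 0.12, 0], [0, 0.12, 0], [0, 0.12, 0], [0, 0.12, 0], [0, 0.1, 0], [0, 0, 0]]' --twist '[[0, 0, 0], [0, 0, 0], [0, 0, 0], [0, 0, 0], [0, 0, 0], [0, 0, 0]]' --gripper '[-1, -1, -1, -1, -1, -1]'

```text
time: 18.75
tool_pos: [0.5524, 0.1525, 0.0198]
ee_rot: [-3.141, 0.753, -3.07]
wrist_force: [-1.1, -1.4, 2.2]
width: 0.0005
finger_force: 0.9
```

```bash
python3 - <<'E'
from h import *
im=robot.snapshot("top"); r=rectify(im,robot.camera_model("top"),.042,.45,.65,.1,.35,3000); cv2.imwrite("pics/t2.png",r[:,:,::-1])
fx(); to(F(-8,-82.5,21),lean(.75))
E
```

```text
fixture xyz mm [ -9.2 -87.5  19.7] F fix [-0.7 -0.9  0. ]
t 18.8 pos [0.5524 0.1525 0.0197] rpy [-3.1412  0.7534 -3.0698] F [-0.6 -1.   0. ] w 0.0008 J [ 0.24 -0.13  2.19 -0.34  0.36 -1.13]
shift [-0.043  0.126 -0.002]
turn [-0.019  0.034 -0.016] shift after turn [-0.043  0.126 -0.002]
```

play_rows --translation '[[0, 0.05, 0], [0, 0.05, 0], [0, 0.04, 0], [0, 0, 0]]' --twist '[[0, 0, 0], [0, 0, 0], [0, 0, 0], [0, 0, 0]]' --gripper '[-1, -1, -1, -1]'

```text
time: 19.2
tool_pos: [0.5521, 0.1575, 0.0197]
ee_rot: [-3.14, 0.753, -3.07]
wrist_force: [-2.1, -4.9, 1.0]
width: 0.0007
finger_force: 2.3
```

```bash
python3 - <<'E'
from h import *
fx()
E
```

```text
fixture xyz mm [ -9.2 -82.6  19.7] F fix [-2.5 -4.8  1. ]
```

play_rows --translation '[[0, 0.03, 0], [0, 0.03, 0], [0, 0, 0]]' --twist '[[0, 0, 0], [0, 0, 0], [0, 0, 0]]' --gripper '[-1, -1, -1]'

```text
time: 19.5
tool_pos: [0.5519, 0.1597, 0.0198]
ee_rot: [-3.14, 0.753, -3.07]
wrist_force: [-1.6, -4.8, 1.9]
width: 0.0003
finger_force: 2.6
```

```bash
python3 - <<'E'
from h import *
fx()
E
```

```text
fixture xyz mm [ -9.1 -80.3  19.8] F fix [-1.9 -4.7  1.9]
```

play_rows --translation '[[0, 0.03, 0], [0, 0.03, 0], [0, 0, 0]]' --twist '[[0, 0, 0], [0, 0, 0], [0, 0, 0]]' --gripper '[-1, -1, -1]'

```text
time: 19.8
tool_pos: [0.5518, 0.1599, 0.0197]
ee_rot: [-3.135, 0.751, -3.069]
wrist_force: [-3.0, -14.6, 6.6]
width: 0.0006
finger_force: 7.2
```

```bash
python3 - <<'E'
from h import *
fx()
s=robot.snapshot("side")[240:460,130:370,::-1]; t=rectify(robot.snapshot("top"),robot.camera_model("top"),.042,.45,.65,.1,.35,1500)[:,:,::-1]
c=np.zeros((600,800,3),np.uint8); c[:385,:420]=cv2.resize(s,(420,385),interpolation=cv2.INTER_CUBIC); c[:300,420:795]=t; cv2.imwrite("pics/q1.png",c)
E
```

```text
fixture xyz mm [ -9.2 -80.2  19.7] F fix [ -4.1 -14.4   6.6]Traceback (most recent call last):
  File "<stdin>", line 4, in <module>
ValueError: could not broadcast input array from shape (300,374,3) into shape (300,375,3)
```

It has stopped against the end stop, with the force rising to 14 N. Next I back out, come round behind the sink and push it against the dowels again.

play_rows --translation '[[0, -0.15, 0], [0, -0.25, 0], [0.2, 0, -0.19], [0.25, 0, -0.24], [0.25, 0, -0.24], [0.25, 0, -0.24], [0.25, 0, -0.24], [0, 0, 0]]' --twist '[[0, 0, 0], [0, 0, 0], [0, 0, 0], [0, 0, 0], [0, 0, 0], [0, 0, 0], [0, 0, 0], [0, 0, 0]]' --gripper '[-1, -1, -1, -1, -1, -1, -1, -1]'

```text
time: 20.7
tool_pos: [0.4848, 0.1425, 0.0198]
ee_rot: [3.141, 0.753, -3.07]
wrist_force: [-0.2, 0.0, -0.4]
width: 0.0009
finger_force: 0.0
```

play_rows --translation '[[0, 0.6, 0], [0, 0.7, 0], [0, 0.7, 0], [0, 0.4, 0], [0, 0, 0], [0, 0, 0], [0, 0, 0], [0, 0, 0]]' --twist '[[0, 0, 0], [0, 0, 0], [0, 0, 0], [0, 0, 0], [0, 0, 0], [0, 0, 0], [0, 0, 0], [0, 0, 0]]' --gripper '[0.6, 0.6, 0.6, 0.6, 0.6, 0.6, 0.6, 0.6]'

```text
time: 21.5
tool_pos: [0.4801, 0.2369, 0.0206]
ee_rot: [-3.141, 0.754, -3.072]
wrist_force: [-0.9, 0.3, -0.5]
width: 0.0607
finger_force: 0.0
```

```bash
python3 - <<'E'
from h import *
fx(); to(F(-40,-0,20),lean(.75))
s=robot.snapshot("side")[240:460,130:370,::-1]; t=robot.snapshot("wrist")[:,:,::-1]
c=np.zeros((385,800,3),np.uint8); c[:,:420]=cv2.resize(s,(420,385),interpolation=cv2.INTER_CUBIC); c[:285,420:]=cv2.resize(t,(380,285)); cv2.imwrite("pics/q1.png",c)
E
```

```text
fixture xyz mm [-75.1   2.   20.6] F fix [-0.9  0.4 -0.5]
t 21.5 pos [0.4801 0.2369 0.0206] rpy [-3.1414  0.7539 -3.0718] F [-0.9  0.3 -0.5] w 0.0607 J [ 0.57 -0.17  2.22 -0.72  0.52 -0.54]
shift [-0.63  -0.046  0.611]
turn [-0.03   0.039 -0.03 ] shift after turn [-0.632 -0.05   0.608]
```

View pics/q1.png

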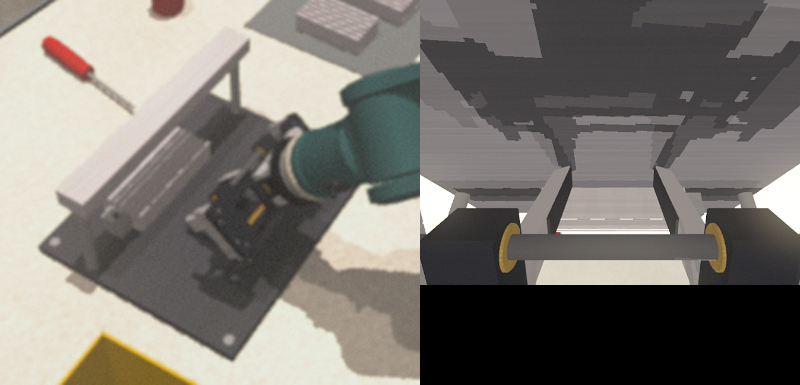

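The side crop shows the sink under the bar with its end at the stop (115,215). I'll push it onto the dowels again.

play_rows --translation '[[-0.15, -0.02, 0.15], [-0.2, -0.02, 0.19], [-0.15, 0, 0.14], [-0.07, 0, 0.07], [-0.06, 0, 0.06], [0, 0, 0]]' --twist '[[0, 0, 0], [0, 0, 0], [0, 0, 0], [0, 0, 0], [0, 0, 0], [0, 0, 0]]' --gripper '[0.6, 0.6, 0.6, 0.6, 0.6, 0.6]'

```text
time: 22.2
tool_pos: [0.5156, 0.2387, 0.0201]
ee_rot: [-3.141, 0.754, -3.071]
wrist_force: [-0.2, 0.8, -0.2]
width: 0.0753
finger_force: 0.0
```

play_rows --translation '[[-0.03, 0, 0.03], [-0.03, 0, 0.03], [-0.03, 0, 0.02], [0, 0, 0]]' --twist '[[0, 0, 0], [0, 0, 0], [0, 0, 0], [0, 0, 0]]' --gripper '[0.6, 0.6, 0.6, 0.6]'

```text
time: 22.6
tool_pos: [0.5196, 0.2391, 0.0199]
ee_rot: [-3.141, 0.753, -3.07]
wrist_force: [-1.9, -0.8, 0.6]
width: 0.0747
finger_force: 0.9
```

```bash
python3 - <<'E'
from h import *
fx();print(robot.get_obs()["wrist_torque"])
E
```

```text
fixture xyz mm [-35.5   1.2  19.9] F fix [-1.9 -0.6  0.6]
[0.07292584 0.42235089 0.02081677]
```

play_rows --translation '[[-0.03, 0, 0.03], [-0.03, 0, 0.03], [-0.02, 0, 0.02], [0, 0, 0]]' --twist '[[0, 0, 0], [0, 0, 0], [0, 0, 0], [0, 0, 0]]' --gripper '[0.6, 0.6, 0.6, 0.6]'

```text
time: 23.0
tool_pos: [0.5213, 0.2393, 0.0194]
ee_rot: [-3.141, 0.751, -3.07]
wrist_force: [-33.5, -2.8, 22.1]
width: 0.0753
finger_force: 17.0
```

```bash
python3 - <<'E'
from h import *
fx();print(robot.get_obs()["wrist_torque"])
E
```

```text
fixture xyz mm [-33.8   1.3  19.4] F fix [-33.6  -0.3  22.1]
[-0.06788444  1.81231025  0.13448667]
```

play_rows --translation '[[0.02, 0, -0.02], [0, 0.04, 0], [0, 0.04, 0], [0, 0.04, 0], [0, 0, 0]]' --twist '[[0, 0, 0], [0, 0, 0], [0, 0, 0], [0, 0, 0], [0, 0, 0]]' --gripper '[0.6, 0.6, 0.6, 0.6, 0.6]'

```text
time: 23.5
tool_pos: [0.5204, 0.2412, 0.0179]
ee_rot: [-3.134, 0.748, -3.069]
wrist_force: [-13.9, -7.6, 7.9]
width: 0.0757
finger_force: 8.9
```

```bash
python3 - <<'E'
from h import *
fx();print(robot.get_obs()["wrist_torque"])
E
```

```text
fixture xyz mm [-34.5   3.2  17.9] F fix [-14.4  -6.5   7.9]
[-0.81777176  0.99107137 -0.67763958]
```

play_rows --translation '[[0.15, 0, -0.15], [0.3, 0, -0.29], [0.3, 0, -0.29], [0, -0.6, 0], [0, -0.75, 0], [0, -0.75, 0], [0, -0.6, 0], [0, 0, 0]]' --twist '[[0, 0, 0], [0, 0, 0], [0, 0, 0], [0, 0, 0], [0, 0, 0], [0, 0, 0], [0, 0, 0], [0, 0, 0]]' --gripper '[0.6, 0.6, -1, -1, -1, -1, -1, -1]'

```text
time: 24.3
tool_pos: [0.4891, 0.131, 0.0213]
ee_rot: [3.141, 0.755, -3.076]
wrist_force: [-0.5, 0.2, 0.0]
width: 0.0309
finger_force: 0.0
```

play_rows --translation '[[0, 0, 0], [0, 0, 0], [0, 0, 0], [0, 0, 0], [0, 0, 0], [0, 0, 0]]' --twist '[[0, 0, 0], [0, 0, 0], [0, 0, 0], [0, 0, 0], [0, 0, 0], [0, 0, 0]]' --gripper '[-1, -1, -1, -1, -1, -1]'

```text
time: 24.9
tool_pos: [0.4888, 0.1339, 0.0208]
ee_rot: [-3.141, 0.754, -3.069]
wrist_force: [-0.2, -1.2, 0.8]
width: 0.0008
finger_force: 0.0
```

```bash
python3 - <<'E'
from h import *
fx(); to(F(-2,-95,20),lean(.75))
E
```

```text
fixture xyz mm [ -74.  -101.4   20.8] F fix [-0.3 -1.2  0.8]
t 24.9 pos [0.4888 0.1339 0.0208] rpy [-3.1414  0.7538 -3.0694] F [-0.2 -1.2  0.8] w 0.0008 J [ 0.23 -0.32  2.33 -0.28  0.4  -1.2 ]
shift [-1.297  0.163  1.247]
turn [-0.014  0.038 -0.013] shift after turn [-1.302  0.159  1.242]
```

play_rows --translation '[[-0.2, 0.02, 0.19], [-0.25, 0.03, 0.24], [-0.25, 0.03, 0.24], [-0.25, 0.03, 0.24], [-0.2, 0.03, 0.19], [-0.15, 0.02, 0.14], [0, 0, 0]]' --twist '[[0, 0, 0], [0, 0, 0], [0, 0, 0], [0, 0, 0], [0, 0, 0], [0, 0, 0], [0, 0, 0]]' --gripper '[-1, -1, -1, -1, -1, -1, -1]'

```text
time: 25.6
tool_pos: [0.561, 0.1451, 0.0207]
ee_rot: [-3.142, 0.754, -3.07]
wrist_force: [-0.6, -0.3, -0.7]
width: 0.0002
finger_force: 0.0
```

play_rows --translation '[[0, 0.13, 0], [0, 0.12, 0], [0, 0.06, 0], [0, 0, 0]]' --twist '[[0, 0, 0], [0, 0, 0], [0, 0, 0], [0, 0, 0]]' --gripper '[-1, -1, -1, -1]'

```text
time: 26.0
tool_pos: [0.5588, 0.1576, 0.0203]
ee_rot: [-3.141, 0.754, -3.069]
wrist_force: [-0.1, -0.2, -0.4]
width: 0.0002
finger_force: 0.0
```

```bash
python3 - <<'E'
from h import *
fx()
E
```

```text
fixture xyz mm [ -2.4 -83.   20.3] F fix [-0.2 -0.2 -0.4]
```

play_rows --translation '[[0, 0.03, 0], [0, 0.03, 0], [0, 0.02, 0], [0, 0, 0]]' --twist '[[0, 0, 0], [0, 0, 0], [0, 0, 0], [0, 0, 0]]' --gripper '[-1, -1, -1, -1]'

```text
time: 26.4
tool_pos: [0.559, 0.1603, 0.0204]
ee_rot: [-3.141, 0.754, -3.07]
wrist_force: [-1.5, -1.1, 0.8]
width: 0.0006
finger_force: 0.8
```

```bash
python3 - <<'E'
from h import *
fx()
E
```

```text
fixture xyz mm [ -2.  -80.3  20.4] F fix [-1.6 -1.   0.8]
```

play_rows --translation '[[0, 0.03, 0], [0, 0.02, 0], [0, 0, 0]]' --twist '[[0, 0, 0], [0, 0, 0], [0, 0, 0]]' --gripper '[-1, -1, -1]'

```text
time: 26.7
tool_pos: [0.5589, 0.1603, 0.0204]
ee_rot: [-3.137, 0.753, -3.069]
wrist_force: [-1.1, -10.6, 4.2]
width: 0.0006
finger_force: 5.1
```

```bash
python3 - <<'E'
from h import *
fx()
E
```

```text
fixture xyz mm [ -2.1 -80.2  20.4] F fix [ -1.9 -10.5   4.2]
```

The end was already against the stop: rigid from y -80.3. One last light push against the dowels to finish.

play_rows --translation '[[0, -0.15, 0], [0, -0.2, 0], [0.25, 0, -0.24], [0.28, 0, -0.27], [0.28, 0, -0.27], [0.28, 0, -0.27], [0.25, 0, -0.24], [0, 0, 0]]' --twist '[[0, 0, 0], [0, 0, 0], [0, 0, 0], [0, 0, 0], [0, 0, 0], [0, 0, 0], [0, 0, 0], [0, 0, 0]]' --gripper '[-1, -1, -1, -1, -1, -1, -1, -1]'

```text
time: 27.5
tool_pos: [0.4843, 0.1433, 0.0206]
ee_rot: [-3.142, 0.753, -3.07]
wrist_force: [-0.2, -0.1, -0.8]
width: 0.0002
finger_force: 0.0
```

play_rows --translation '[[0, 0.6, 0], [0, 0.7, 0], [0, 0.65, 0], [0, 0.35, 0], [0, 0, 0], [0, 0, 0], [0, 0, 0], [0, 0, 0]]' --twist '[[0, 0, 0], [0, 0, 0], [0, 0, 0], [0, 0, 0], [0, 0, 0], [0, 0, 0], [0, 0, 0], [0, 0, 0]]' --gripper '[0.6, 0.6, 0.6, 0.6, 0.6, 0.6, 0.6, 0.6]'

```text
time: 28.3
tool_pos: [0.4793, 0.234, 0.0212]
ee_rot: [-3.141, 0.754, -3.072]
wrist_force: [0.8, -0.6, -0.0]
width: 0.0609
finger_force: 0.0
```

```bash
python3 - <<'E'
from h import *
fx(); to(F(-36,0,20),lean(.75))
E
```

```text
fixture xyz mm [-76.1  -0.8  21.2] F fix [ 0.8 -0.7 -0. ]
t 28.3 pos [0.4793 0.234  0.0212] rpy [-3.1413  0.7538 -3.0717] F [ 0.8 -0.6 -0. ] w 0.0609 J [ 0.56 -0.18  2.22 -0.71  0.52 -0.55]
shift [-0.711  0.025  0.708]
turn [-0.031  0.038 -0.03 ] shift after turn [-0.714  0.021  0.705]
```

play_rows --translation '[[-0.15, 0, 0.15], [-0.2, 0, 0.19], [-0.2, 0, 0.19], [-0.1, 0, 0.1], [-0.06, 0, 0.06], [-0.03, 0, 0.03], [-0.02, 0, 0.02], [0, 0, 0]]' --twist '[[0, 0, 0], [0, 0, 0], [0, 0, 0], [0, 0, 0], [0, 0, 0], [0, 0, 0], [0, 0, 0], [0, 0, 0]]' --gripper '[0.6, 0.6, 0.6, 0.6, 0.6, 0.6, 0.6, 0.6]'

```text
time: 29.1
tool_pos: [0.5205, 0.2378, 0.0203]
ee_rot: [-3.141, 0.753, -3.07]
wrist_force: [-11.7, -1.4, 7.7]
width: 0.0752
finger_force: 5.6
```

```bash
python3 - <<'E'
from h import *
fx()
E
```

```text
fixture xyz mm [-34.7  -0.2  20.3] F fix [-11.8  -0.6   7.7]
```

play_rows --translation '[[0.1, 0, -0.1], [0.28, 0, -0.27], [0.28, 0, -0.27], [0.28, 0, -0.27], [0.28, 0, -0.27], [0.28, 0, -0.27], [0, 0, 0], [0, 0, 0]]' --twist '[[0, 0, 0], [0, 0, 0], [0, 0, 0], [0, 0, 0], [0, 0, 0], [0, 0, 0], [0, 0, 0], [0, 0, 0]]' --gripper '[0.6, 0.6, 0.6, 0.6, 0.6, 0.6, 0.6, 0.6]'

```text
time: 29.9
tool_pos: [0.4383, 0.2325, 0.022]
ee_rot: [3.141, 0.755, -3.07]
wrist_force: [0.3, 0.4, -1.1]
width: 0.0755
finger_force: 0.0
```

play_rows --translation '[[-0.3, 0, -0.3], [-0.4, 0, -0.4], [-0.4, 0, -0.4], [-0.3, 0, -0.3], [0, 0, 0], [0, 0, 0]]' --twist '[[0, 0, 0], [0, 0, 0], [0, 0, 0], [0, 0, 0], [0, 0, 0], [0, 0, 0]]' --gripper '[0.6, 0.6, 0.6, 0.6, 0.6, 0.6]'

```text
time: 30.5
tool_pos: [0.4411, 0.2322, 0.1008]
ee_rot: [3.141, 0.754, -3.071]
wrist_force: [0.6, -0.1, -0.2]
width: 0.0751
finger_force: 0.0
```

```bash
python3 - <<'E'
from h import *
fx()
s=robot.snapshot("side")[240:460,130:370,::-1]; t=robot.snapshot("top")[100:340,80:460,::-1]
c=np.zeros((385,800,3),np.uint8); c[:,:420]=cv2.resize(s,(420,385),interpolation=cv2.INTER_CUBIC); c[:240,420:]=t; cv2.imwrite("pics/q9.png",c)
E
```

```text
fixture xyz mm [-1.143e+02  1.000e-01  1.008e+02] F fix [ 0.6 -0.2 -0.2]
```

View pics/q9.png

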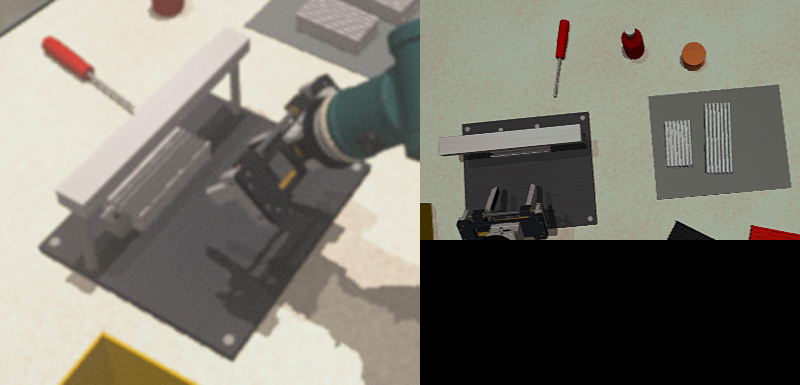

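The sink sits home under the bar, around (160,175) in the side view and (518,152) in the top view. The other sinks, screwdriver, bottle and spool haven't moved, and the gripper is clear. Handing in.

```bash
python3 -c "
from bench import robot
print(robot.close_job())"
```

```text
the job is handed in; nothing more can be done
None
```

The 140 mm heat sink is flat on the bed under the light bar, pushed home against both dowel pins and the end stop. It is released with the gripper clear; the last pushes met firm resistance on both sides, and the job was handed in at about 31 s.

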